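# Latch the fan control box and press its knob home on the D-shaft

## Robot

A 6-joint arm with a two-finger parallel gripper is mounted at the origin on the work surface. World frame = base frame: x ahead of the robot, y to its left, z up, the work surface at z = 0. Lengths are in m, angles in degrees, forces in N, time in s.
With the tool pointing down it reaches from about 0.25 to 0.725 m from the base axis. Payload 9.7 kg.
Tool frame: the origin (TCP) lies midway between the tips of the shut fingers; the grasp point (between the pads) lies bot.hold_point_z behind it (bot.hold_point_z is the distance from the TCP to the grasp point, in m); z points along the fingers, y is the line along which they close (so a half turn about z gives the same grasp; the last joint's range is limited). The gripper opens to 85 mm and grips with 20 to 120 N. Pads are 22 mm wide; open, the fingers measure 114 mm over their backs; the gripper's body (76 mm by 85 mm) begins 54 mm behind the grasp point. The pads swing forward as they close: fully open they stand 13 mm farther back than shut.
Start: joints at [-75.115, 4.979, 10.078, 95.1, 0, 90], TCP at [0.141, -0.532, 0.231] pointing down, gripper open.
Joint ranges: [-179.16, 179.16], [-48.56, 103.87], [-65.8, 70.77], [-126.05, 130.52], [-82.76, 87.17], [-180, 180]. Speed limits (degrees/s): [127.2, 127.2, 147.25, 180, 180, 180].

## Interface

Orientations are given as [roll, pitch, yaw] about the fixed x, y, z axes, in that order (R = Rz(yaw) Ry(pitch) Rx(roll)).
In Python, from workcell import bot, camera, camera_model, ticket gives the robot as it stands.
- The arm moves only by the tool send_rows, never from a script. Its argument "targets" is text: rows parted by semicolons, each of 5 numbers parted by spaces: the shift along the tool's x, y, z in mm, then the turn about the tool's z in degrees, then the closure in counts, from 0 (fully open) to 255 (shut). A call has 1 to 20 rows; each row is the pose to reach, as a shift and turn from the pose commanded when the call began, along the tool's axes at that moment; what a row does not reach only later rows make up. A row lasts 1/8 s, in which the tool goes at most 62.5 mm and 10.7 degrees, less where a joint would pass 70% of its speed; a pose out of reach is approached as far as the arm can. A call with a gripper value outside its range is refused whole. The fingers move at their own pace and stop on an object; "newtons" is the grip in N (left out, the last holds). Time passes only in rows, so rows that repeat a pose let the fingers close. It gives the time, the measured TCP pose, the force, the opening and the grip force at its end, in the units of the state.
- bot.get_obs(): the state, without advancing time (a new reading comes with each control period).
- camera(name): name is "scene" or "top" or "wrist"; returns the picture (420x560x3 uint8, blue, green, red); there is no depth.
- camera_model(name): a dict with "K" (3x3 intrinsics, pixels), "pose" (4x4, takes a point from camera to world coordinates); the wrist camera has in their place "T_tool_cam" (4x4, takes a point from camera to tool coordinates, whose origin is the TCP and whose axes are the flange's). Camera axes: x right, y down, z forward; pixel columns grow to the right and rows downward; lengths in m; the calibration is good to about 2 mm. A picture is of the moment at which its call begins: read the wrist's pose just before it. camera_model takes no time and is no camera call.
- ticket.job_done(): hands the job in; it is judged then, once.
The state is a dict: "time": time; "q": joint angles; "qd": joint speeds; "joint_efforts": joint torques, N m; "ee_pos": TCP position; "tcp_rot": TCP orientation; "wrist_force": force on the tool from outside, world axes, zero at the start; "torque": the same for the moment, N m; "opening": finger opening in m; "grasp_force": force on a finger pad.
Only numpy, scipy, OpenCV 4.12 (cv2) and the standard library are available. Lean on these libraries where they do the work, as an engineer would, in place of code of your own. Each camera call takes 0.05 s, during which the arm holds its last target. There are 200 camera calls.

## Task

Close up the rebuilt fan control box on the stockroom bench: first swing its steel hasp right down over the staple on the cover, then pick up the bar-shaped pointer knob, turn it so that the flat in its bore matches the flat of the D-shaft on the cover, and push it fully home. Press knob and sprung shaft down as far as they go and finish while still gripping the knob and pressing it down there, so that I can tighten its grub screw. Leave the other things on the bench where they are.

Things in the scene. Friction and masses are not known exactly. Their poses are not given: they have to be found in the camera images.
- control_box: Grey steel control box lying on its back, fixed to the bench. 150 mm along its x, 200 mm along its y, cover on top 90 mm above the bench. Origin: centre of the underside; z up. Hasp at its +y edge, D-shaft nearer its -y edge; two black cable entries stick out 22 mm at its +x side; 3 mm thick mounting ears stick out 18 mm at the foot of its y sides.
- hasp_hinge (a point): Point on the hasp's hinge axis at the middle of the hasp's width, at the +y edge of the box, 4 mm above the cover (94 mm above the bench). The hinge axis runs along the box's x; axes as those of the box.
- hasp (a joint): Angle of the hasp in rad: 0 = closed, lying level over the staple (a firm stop, 2 mm above the cover); pi/2 = standing upright; up to 2.3 = leaning outwards, to the box's +y. Closed it points to the box's -y. The hinge is stiff (0.06 N m) and the hasp stays where it is left.
- hasp_end (a point): Middle of the rounded free end of the hasp, 86 mm from the hinge axis. The hasp is a steel plate 32 mm wide and 4 mm thick, centred on the hinge axis, with a slot (20 x 10 mm) from 35 to 55 mm from the hinge for the staple; from 55 to 86 mm it is solid, the part to push on.
- staple_top (a point): Top of the steel staple, a wire loop 16 mm wide along the box's y and 4 mm thick, that stands 16 mm above the cover, 45 mm from the hinge axis. The closed hasp has it through its slot.
- cover_hole (a point): Point on the axis of the upright D-shaft, level with the cover (90 mm above the bench), in a round aluminium dial plate 72 mm across; axes of the box. A nut round the shaft's foot is 3 mm high. The shaft's flat faces between -46 and +46 degrees from the box's x; it turns with the control, against 0.02 N m of friction.
- shaft_tip (a point): Centre of the top end of the steel D-shaft: 12 mm diameter with one flat 3 mm from the axis (9 mm across), edge of the tip bevelled 0.5 to 0.8 mm. 22 mm above the cover (112 mm above the bench) when not pressed. x axis: level, pointing out of the flat; z up.
- shaft_press (a joint): How far the sprung shaft is pushed down, in m: 0 = out, 0.004 = all the way in (a firm stop). It takes about 5 N to start it and 10 N to push it all the way in.
- knob: The knob to fit: black plastic bar knob, about 60 g, standing on the bench, bore downwards. Round skirt 46 mm across, 6 mm high; on it a bar grip 24 mm wide with parallel sides from x = -24 to +20 mm, narrowing to a nose at x = +31 mm; top 34 mm up, with a white line from the middle to the nose. Origin: centre of the underside; z up; x to the nose.
- knob_bore (a point): Centre of the floor of the knob's D-bore, 14 mm above its underside; axes of the knob. The bore opens downwards, has about 0.5 mm of play all round the shaft and a 0.7 mm bevel at its mouth. Its flat is on the nose (+x) side: the knob fits only with its nose on the side of the shaft's flat. Fully home this point is at shaft_tip, the skirt 8 mm (pressed in: 4 mm) above the cover.
- round_knob: Bystander: round fluted black knob, 42 mm across, 24 mm high. Origin: centre of the underside.
- gland: Bystander: brass cable gland standing on end, 30 mm across, 34 mm high. Origin: centre of the underside.
- tape: Bystander: roll of black tape lying flat, 72 mm across, 19 mm high. Origin: centre of the underside.
- screwdriver: Bystander: screwdriver, 200 mm long along its x, lying on the bench. Origin: middle of its length, on the bench.
- padlock: Bystander: brass padlock lying flat, body 36 x 46 x 18 mm, shackle out to 50 mm along its x. Origin: centre of the body's underside.
- fuse_carton: Bystander: small cardboard carton, 55 x 85 x 45 mm. Origin: centre of the underside.
Mind the look-alikes: they are no part of the job. What is shaped like the knob but pink or red is not meant.

How it is judged (in metres and radians):
On the way, in this order (a step that is already met when the one before it is completed fails the run):
1. the hasp lies closed over the staple (value of joint hasp below 0.06 rad), for 0.2 s.
2. the knob is fully home on the D-shaft, its flat on the shaft's flat (z of knob in the frame of shaft_tip between -0.0155 and -0.0125 m and horizontal distance between knob and shaft_tip below 0.0025 m and angle between the x axis of knob and the x axis of shaft_tip, either way round below 0.25 rad and angle between knob's own z axis and vertical below 0.12 rad), for 0.1 s.
At the end, for the whole second after the job is handed in: Hasp closed (within 0.08 rad); knob fully home on the D-shaft (bore floor within 1.5 mm of the tip, centred within 2.5 mm, upright, flats within 14 degrees) and still held and pressed by the gripper, the sprung shaft in by more than 3 of its 4 mm, through the last second (all of step 2 and value of joint hasp below 0.08 rad and value of joint shaft_press above 0.003 m and contact force between knob and control_box above 5 N and contact force between the fingers and knob above 3 N and linear speed of knob below 0.02 m/s); the arm keeps its last pose, push and grip.
It fails at once if a bystander on the bench is shifted by more than 30 mm (distance of any of round_knob, gland, tape, screwdriver, padlock, fuse_carton from where it was at the start of the episode above 0.03 m).
It also fails if it takes over 56 s, if anything falls off the work surface, if the arm or the gripper's body presses on something with over 40 N, if the wrist force passes 120 N, or if a joint passes its speed limit or range.

## Working session

There is one attempt and no reset: what is moved stays moved. The work goes in short steps, Python scripts to look and compute and a tool call to move; the robot and the scene stay as the last step left them, time stands still between calls to the robot, and variables do not carry over. Pictures are saved under pics/ and viewed, at most 10 in all, crops included, and the job is handed in when it is done.

Besides the shell and the picture viewer there is one more tool, called after "Emit:" by a JSON object that holds its "method" and its "body". send_rows: Moves the arm, as the interface text tells. Its arguments: {"type":"object","properties":{"targets":{"type":"string"},"newtons":{"type":"number"}},"required":["targets"]}

```bash
mkdir -p pics; ls; python3 - <<'E'
from workcell import bot,camera,camera_model
import cv2,numpy as np
print(bot.get_obs(),bot.hold_point_z)
for n in("scene","top"):
    cv2.imwrite(f"pics/{n}0.png",camera(n)); m=camera_model(n); print(n,np.round(m["K"],1).tolist(),np.round(m["pose"],4).tolist())
print(np.round(camera_model("wrist")["K"],1).tolist(),np.round(camera_model("wrist")["T_tool_cam"],4).tolist())
E
```

```text
pics
{'time': 0.0, 'q': array([-7.51174000e+01,  5.01213996e+00,  1.00316519e+01,  9.50997400e+01,
        6.43102032e-05,  9.00005940e+01]), 'qd': array([ 0.04832288,  0.10912536, -0.03507018,  0.02807732,  0.08101469,
        0.13988339]), 'joint_efforts': array([-7.45528978e-04, -5.20382380e+01,  4.64808726e+01,  1.61943136e-02,
       -1.62482429e-04, -1.76068227e-05]), 'ee_pos': array([ 0.14119861, -0.53131144,  0.230548  ]), 'tcp_rot': array([-1.79919772e+02, -6.34783616e-05,  1.48820059e+01]), 'wrist_force': array([-0.10324154, -0.88221271,  0.94902877]), 'torque': array([ 0.0216602 ,  0.00052912, -0.01351136]), 'grasp_force': 0.0, 'opening': 0.0853333921427945} 0.0187
scene [[396.4, 0.0, 278.0], [0.0, 396.4, 213.5], [0.0, 0.0, 1.0]] [[0.693, 0.5284, -0.4904, 0.9828], [0.7207, -0.5229, 0.4551, -0.4202], [-0.016, -0.6689, -0.7432, 0.8011], [0.0, 0.0, 0.0, 1.0]]
top [[465.7, 0.0, 274.3], [0.0, 465.7, 211.3], [0.0, 0.0, 1.0]] [[0.0145, -0.9939, 0.1091, 0.3942], [-0.9998, -0.016, -0.0133, -0.0179], [0.015, -0.1088, -0.9939, 1.3812], [0.0, 0.0, 0.0, 1.0]]
[[309.4, 0.0, 278.5], [0.0, 309.4, 209.9], [0.0, 0.0, 1.0]] [[0.0003, -0.961, -0.2766, 0.0706], [1.0, 0.0001, 0.0007, 0.0005], [-0.0007, -0.2766, 0.961, -0.1417], [0.0, 0.0, 0.0, 1.0]]
```

View pics/top0.png

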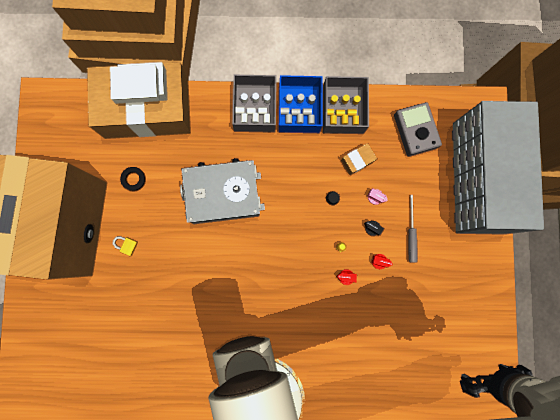

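View pics/scene0.png

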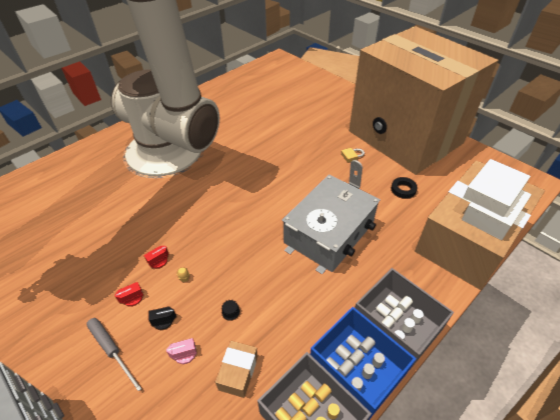

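The top view shows the box at about (221,190) with its hasp side to the left, and the black knob at (373,228) with red and pink look-alikes around it. The scene view shows the hasp standing up at (355,172). I'll enlarge crops of both.

```bash
cat > h.py <<'E'
import cv2,numpy as np
from workcell import bot,camera,camera_model
from scipy.spatial.transform import Rotation as R
def cam(n):
    m=camera_model(n)
    if n!="wrist": return m["K"],m["pose"]
    o=bot.get_obs(); T=np.eye(4); T[:3,:3]=R.from_euler("xyz",o["tcp_rot"],degrees=True).as_matrix(); T[:3,3]=o["ee_pos"]
    return m["K"],T@m["T_tool_cam"]
def ray(KP,uv):
    K,P=KP; return P[:3,3],P[:3,:3]@np.linalg.solve(K,[*uv,1])
def on(KP,uv,z):
    o,d=ray(KP,uv); return o+d*(z-o[2])/d[2]
def tri(*obs):
    A=0;b=0
    for KP,uv in obs:
        o,d=ray(KP,uv); d=d/np.linalg.norm(d); M=np.eye(3)-np.outer(d,d); A=A+M; b=b+M@o
    return np.linalg.solve(A,b)
def proj(KP,p):
    K,P=KP; c=K@(P[:3,:3].T@(np.array(p)-P[:3,3])); return c[:2]/c[2]
E
python3 - <<'E'
import cv2,numpy as np
t=cv2.imread("pics/top0.png");s=cv2.imread("pics/scene0.png")
f=lambda im,x,y,w,h,k:cv2.resize(im[y:y+h,x:x+w],None,fx=k,fy=k,interpolation=cv2.INTER_CUBIC)
a=f(t,170,145,100,85,4); b=f(t,350,210,50,40,8)[:, :400]; c=f(s,275,150,110,130,4)[:,:400]; 
c=f(s,280,150,100,130,4)
cv2.imwrite("pics/c1.png",np.vstack([np.hstack([a,b[:320]if b.shape[0]>=340 else cv2.copyMakeBorder(b,0,20,0,0,0)]),np.hstack([c[:260],c[260:]])]))
E
```

```text
(no output)
```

View pics/c1.png

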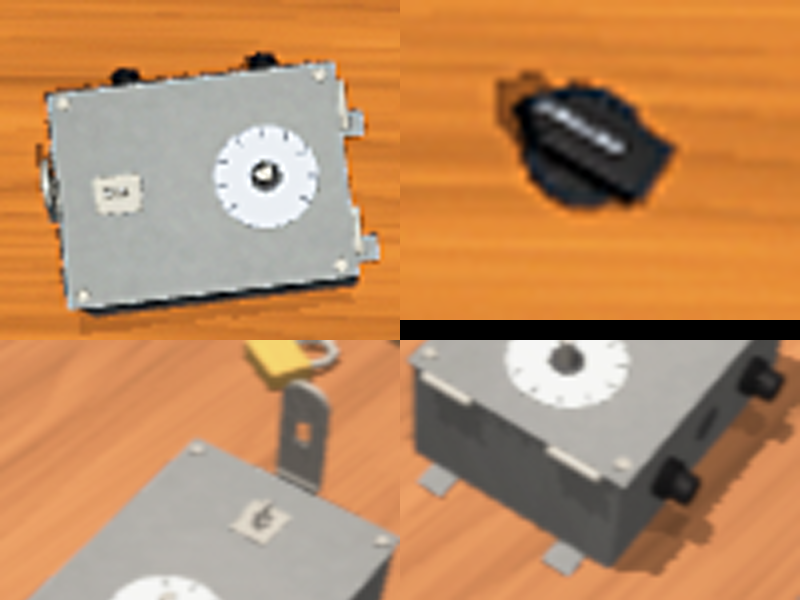

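```bash
python3 - <<'E'
from h import *
t=cam("top");s=cam("scene")
c=[on(t,(170+x/4,145+y/4),.09)for x,y in[(48,95),(333,63),(357,277),(70,308)]]
for p in c:print(p.round(4))
C=np.mean(c,0);print("centre",C.round(4),[np.linalg.norm(c[i]-c[(i+1)%4]).round(4)for i in range(4)])
yv=(c[0]+c[3]-c[1]-c[2])[:2];print("box yaw",np.degrees(np.arctan2(-yv[0],yv[1])))
print("dial top",on(t,(170+266/4,145+176/4),.09),"tip",on(t,(170+265/4,145+173/4),.112))
print("tip scene",on(s,(280+(570-400)/4,150+(260+(355-340))/4),.112))
k=lambda x,y,z:on(t,(350+(x-400)/8,210+y/8),z).round(4)
print("knob skirt",k(582,148,.006),"line",k(622,150,.034),k(537,105,.034),"nose",k(517,97,.034))
print("hasp end tri",tri((t,(170+44/4,145+190/4)),(s,(280+306/4,150+(383-340)/4))), "base",on(s,(280+298/4,150+(480-340)/4),.09))
print("hasp slot",on(s,(280+304/4,150+(434-340)/4),.139))
E
```

```text
[0.6518 0.2257 0.09  ]
[0.6782 0.0262 0.09  ]
[0.5268 0.0065 0.09  ]
[0.502  0.2051 0.09  ]
centre [0.5897 0.1159 0.09  ] [np.float64(0.2013), np.float64(0.1527), np.float64(0.2001), np.float64(0.1512)]
box yaw 7.331956687855744
dial top [0.59689072 0.07146224 0.09      ] tip [0.59551247 0.07067523 0.112     ]
tip scene [0.61203299 0.0634118  0.112     ]
knob skirt [ 0.4984 -0.3294  0.006 ] line [ 0.4957 -0.3376  0.034 ] [ 0.5117 -0.3067  0.034 ] nose [ 0.5145 -0.2995  0.034 ]
hasp end tri [0.57552374 0.21363984 0.17276783] base [0.58086043 0.2232409  0.09      ]
hasp slot [0.58549665 0.21343375 0.139     ]
```

Emit:
{"method": "send_rows", "body": {"targets": "358 -144 0 -82 255;358 -144 0 -82 255;358 -144 0 -82 255;358 -144 0 -82 255;358 -144 0 -82 255;358 -144 0 -82 255;358 -144 0 -82 255;358 -144 0 -82 255;358 -144 0 -82 255"}}

```text
time: 1.23
ee_pos: [0.4504, -0.3001, 0.2309]
tcp_rot: [-180.0, -0.0, 96.9]
wrist_force: [-0.1, -0.2, -0.7]
opening: 0.0001
grasp_force: 0.0
```

```bash
python3 - <<'E'
from h import *
K,P=cam("wrist"); im=camera("wrist"); cv2.imwrite("pics/w1.png",im); np.savez("pics/w1",K=K,P=P)
print(bot.get_obs()["ee_pos"],bot.get_obs()["tcp_rot"],bot.get_obs()["time"],proj((K,P),[.498,-.329,.006]))
u,v=proj((K,P),[.498,-.329,.02]).astype(int);x=int(np.clip(u-70,0,420));y=int(np.clip(v-50,0,320))
print(x,y);cv2.imwrite("pics/w1c.png",cv2.resize(im[y:y+100,x:x+140],None,fx=5,fy=5,interpolation=cv2.INTER_CUBIC))
E
```

```text
[ 0.45020312 -0.30033254  0.23098115] [-1.79975005e+02 -2.31879448e-02  9.67344543e+01] 1.275 [313.72296388 208.63382495]
245 161
```

View pics/w1c.png

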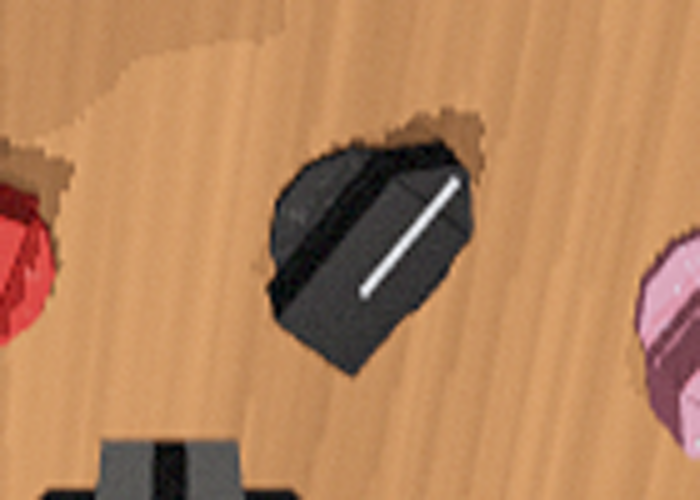

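The white line runs from (363,295) mid-knob to (457,182) at the nose, so the nose points up-right in the wrist view.

Emit:
{"method": "send_rows", "body": {"targets": "581 197 0 0 255;581 197 0 0 255;581 197 0 0 255;581 197 0 0 255;581 197 0 0 255;581 197 0 0 255;581 197 0 0 255;581 197 0 0 255;581 197 0 0 255;581 197 0 0 255;581 197 0 0 255"}}

```text
time: 2.65
ee_pos: [0.5762, 0.3028, 0.2293]
tcp_rot: [-179.9, 0.0, 96.9]
wrist_force: [0.2, -1.3, -0.5]
opening: 0.0002
grasp_force: 0.0
```

```bash
python3 - <<'E'
from h import *
d=np.load("pics/w1.npz");w=(d["K"],d["P"])
k=lambda x,y,z=.034:on(w,(245+x/5,161+y/5),z)
a,b=k(363,295),k(457,182);m=(k(278,315)+k(353,376))/2;print(a.round(4),b.round(4),m.round(4))
for p,q in((a,b),(m,b)):print(np.degrees(np.arctan2(*(q-p)[1::-1])))
u=(b-m)/np.linalg.norm(b-m);print("knob",m+.024*u, np.linalg.norm(b-m))
K,P=cam("wrist"); im=camera("wrist"); cv2.imwrite("pics/w2.png",im); np.savez("pics/w2",K=K,P=P)
print(bot.get_obs()["ee_pos"],bot.get_obs()["tcp_rot"],bot.get_obs()["time"])
E
```

```text
[ 0.5002 -0.3344  0.034 ] [ 0.5171 -0.3054  0.034 ] [ 0.4912 -0.3479  0.034 ]
59.76872685198856
58.675664281198955
knob [ 0.5037174  -0.32744281  0.034     ] 0.04977300235570247
[0.57613819 0.30098309 0.23000026] [-1.79901125e+02  4.51875389e-02  9.68449890e+01] 2.7
```

View pics/w2.png

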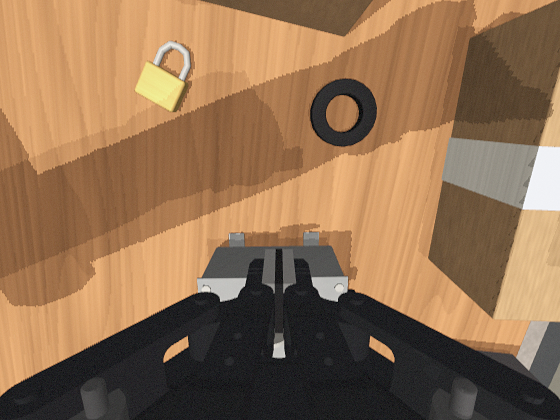

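```bash
python3 - <<'E'
from h import *
from scipy.optimize import least_squares
t=cam("top");s=cam("scene");a=np.radians(7.3);bx=np.array([np.cos(a),np.sin(a),0]);by=np.array([-np.sin(a),np.cos(a),0])
C=np.array([.5897,.1159,0])
def P(o,th,r):return C+bx*o+by*(.1-r*np.cos(th))+np.array([0,0,.094+r*np.sin(th)])
def f(v):
    o,th,du,dv=v;d=np.array([du,dv])
    return np.r_[proj(s,P(o,th,.088))+d-(356.5,159),proj(s,P(o,th,.045))+d-(356,173.5),proj(t,P(o,th,.086))-(181,191.5),d*.5]
for th0 in(1.2,1.6,2):
    r=least_squares(f,[0,th0,0,0]);print(r.x.round(3),r.fun.round(1),r.cost)
    print(P(r.x[0],r.x[1],.086),P(r.x[0],r.x[1],0))
print("staple from top",on(t,(170+118/4,145+192/4),.098), "staple expected",P(r.x[0],0,.045))
E
```

```text
[-2.000e-03  1.515e+00  2.642e+00  8.500e-01] [ 0.3  0.7 -0.9 -0.9 -0.3 -0.7  1.3  0.4] 2.3518837319030226
[0.57550779 0.21007065 0.17986654] [0.57489924 0.21482116 0.094     ]
[-2.000e-03  1.515e+00  2.642e+00  8.500e-01] [ 0.3  0.7 -0.9 -0.9 -0.3 -0.7  1.3  0.4] 2.3518837319029346
[0.5755078  0.21007065 0.17986654] [0.57489924 0.21482116 0.094     ]
[-2.000e-03  1.515e+00  2.642e+00  8.500e-01] [ 0.3  0.7 -0.9 -0.9 -0.3 -0.7  1.3  0.4] 2.3518837319029187
[0.5755078  0.21007065 0.17986654] [0.57489924 0.21482116 0.094     ]
staple from top [0.58267569 0.17326938 0.098     ] staple expected [0.58061715 0.17018591 0.094     ]
```

The wrist view shows mostly the fingers, with the padlock at (165,75) and the tape at (343,112) well clear; the hasp is hidden. The fit from the other two views puts it nearly upright, so I'll sweep it over from outside.

Emit:
{"method": "send_rows", "body": {"targets": "0 -12 50 0 255;0 -12 65 0 255;-40 -12 65 0 255;-71 -12 65 0 255;-84 -12 67 0 255;-96 -12 70 0 255;-106 -12 75 0 255;-116 -12 82 0 255;-125 -12 91 0 255;-134 -12 102 0 255;-142 -12 111 0 255;-149 -12 119 0 255;-156 -12 127 0 255;-156 -12 132 0 255;-156 -12 132 0 255"}}

```text
time: 4.58
ee_pos: [0.5828, 0.1437, 0.0989]
tcp_rot: [-180.0, 0.0, 96.9]
wrist_force: [0.2, 0.2, 0.7]
opening: -0.0001
grasp_force: 0.0
```

Emit:
{"method": "send_rows", "body": {"targets": "0 0 2 0 255;0 0 4 0 255;0 0 5 0 255;0 0 5 0 255;0 0 5 0 255"}}

```text
time: 5.2
ee_pos: [0.5833, 0.1439, 0.0958]
tcp_rot: [179.9, -0.0, 96.9]
wrist_force: [-2.7, -0.3, 8.5]
opening: -0.0002
grasp_force: 4.4
```

```bash
python3 - <<'E'
from h import *
o=bot.get_obs();print(o["ee_pos"],o["wrist_force"],o["time"])
s=camera("scene");cv2.imwrite("pics/s2.png",cv2.resize(s[130:260,270:400],None,fx=4,fy=4,interpolation=cv2.INTER_CUBIC))
E
```

```text
[0.58329616 0.14390336 0.09578125] [-2.71452377 -0.31187385  8.47050125] 5.2
```

View pics/s2.png

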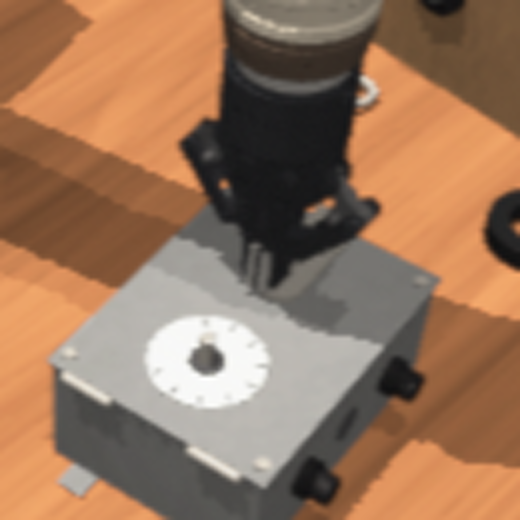

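The fingers stopped at z 0.0958 with 8.5 N, which is the top of the closed hasp. I'll press once more, then lift and look at the shaft on the way to the knob.

Emit:
{"method": "send_rows", "body": {"targets": "0 0 2 0 255;0 0 2 0 255;0 0 -50 0 255;0 0 -90 0 255;-60 0 -90 0 255;-120 0 -90 0 255;-175 0 -90 0 255;-175 0 -90 0 255;-175 0 -90 0 255"}}

```text
time: 6.38
ee_pos: [0.604, -0.0298, 0.1842]
tcp_rot: [-180.0, -0.0, 96.9]
wrist_force: [-0.8, 0.0, 0.3]
opening: 0.0001
grasp_force: 0.0
```

```bash
python3 - <<'E'
from h import *
K,P=cam("wrist"); im=camera("wrist"); cv2.imwrite("pics/w3.png",im); np.savez("pics/w3",K=K,P=P)
o=bot.get_obs();print(o["ee_pos"],o["tcp_rot"],o["time"])
u,v=proj((K,P),[.597,.071,.112]).astype(int);x=int(np.clip(u-80,0,400));y=int(np.clip(v-60,0,300));print(u,v,x,y)
a=cv2.resize(im[y:y+120,x:x+160],None,fx=5,fy=5,interpolation=cv2.INTER_CUBIC)
cv2.imwrite("pics/w3c.png",a)
E
```

```text
[ 0.60395863 -0.0291895   0.18429687] [ 1.79997711e+02 -1.91769991e-02  9.69225243e+01] 6.425
285 69 205 9
```

View pics/w3c.png

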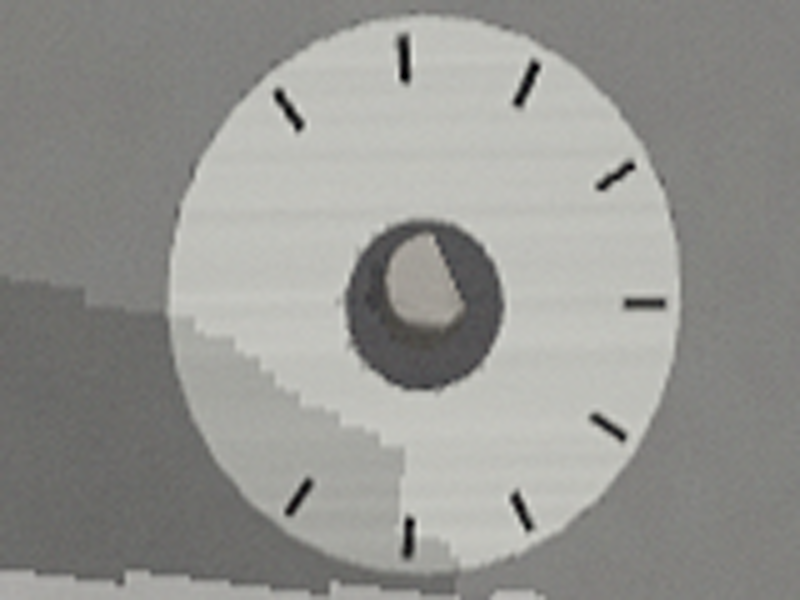

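The crop shows the D-shaft tip as a light shape at about (422,285), with its flat edge running from (432,234) to (463,305) and facing right and slightly up. I'll segment it.

```bash
python3 - <<'E'
from h import *
from scipy.optimize import least_squares
d=np.load("pics/w3.npz");w=(d["K"],d["P"]);im=cv2.imread("pics/w3.png")
c=cv2.resize(im[9:129,205:365],None,fx=5,fy=5,interpolation=cv2.INTER_CUBIC)
g=cv2.cvtColor(c,cv2.COLOR_BGR2GRAY)
m=np.zeros_like(g);m[225:345,375:480]=g[225:345,375:480]>125
n,l,s,_=cv2.connectedComponentsWithStats(m);i=l[285,420];mm=(l==i).astype(np.uint8);print(s[i])
cnt=max(cv2.findContours(mm,0,cv2.CHAIN_APPROX_NONE)[0],key=len)[:,0]
px=lambda x,y:(205+(x+.5)/5-.5,9+(y+.5)/5-.5)
p=np.array([on(w,px(*q),.112)[:2] for q in cnt])*1e3
def f(v):
    x,y,a,r=v;q=p-(x,y);n=q@[np.cos(a),np.sin(a)];R=np.hypot(*q.T)
    return np.maximum(R-r,n-r/2)
r=least_squares(f,[597,71,np.radians(20),5.5],loss="soft_l1");print(r.x[:2],np.degrees(r.x[2]),r.x[3],r.cost/len(p))
print("flat by hand",[on(w,px(*q),.112).round(4) for q in((432,234),(463,305))])
ang=np.linspace(0,2*np.pi,60)
print("dial",(on(w,px(168,300),.091)+on(w,px(681,300),.091))/2,(on(w,px(425,13),.091)+on(w,px(425,575),.091))/2)
E
```

```text
[ 386  234   77   92 4891]
[597.75105254  73.32600826] -149.1391512169351 5.35987165489891 0.18836545763392296
flat by hand [array([0.5991, 0.0797, 0.112 ]), array([0.6041, 0.072 , 0.112 ])]
dial [0.59950438 0.07515454 0.091     ] [0.59968639 0.07426801 0.091     ]
```

Emit:
{"method": "send_rows", "body": {"targets": "-358 -192 0 38 0;-358 -192 0 38 0;-358 -192 0 38 0;-358 -192 0 38 0;-358 -192 0 38 0;-358 -192 0 38 0;-358 -192 40 38 0;-358 -192 80 38 0;-358 -192 80 38 0;-358 -192 80 38 0"}}

```text
time: 7.68
ee_pos: [0.4574, -0.4078, 0.1061]
tcp_rot: [179.9, 0.0, 59.0]
wrist_force: [-0.6, 0.7, 0.3]
opening: 0.0855
grasp_force: 0.0
```

```bash
python3 - <<'E'
from h import *
K,P=cam("wrist"); im=camera("wrist"); cv2.imwrite("pics/w4.png",im); np.savez("pics/w4",K=K,P=P)
o=bot.get_obs();print(o["ee_pos"],o["tcp_rot"],o["time"])
u,v=proj((K,P),[.502,-.330,.034]).astype(int);x=int(np.clip(u-80,0,400));y=int(np.clip(v-60,0,300));print(u,v,x,y)
cv2.imwrite("pics/w4c.png",cv2.resize(im[y:y+120,x:x+160],None,fx=5,fy=5,interpolation=cv2.INTER_CUBIC))
E
```

```text
[ 0.45764524 -0.40816763  0.10667403] [1.79836548e+02 2.78088642e-02 5.89816880e+01] 7.725
274 89 194 29
```

View pics/w4c.png

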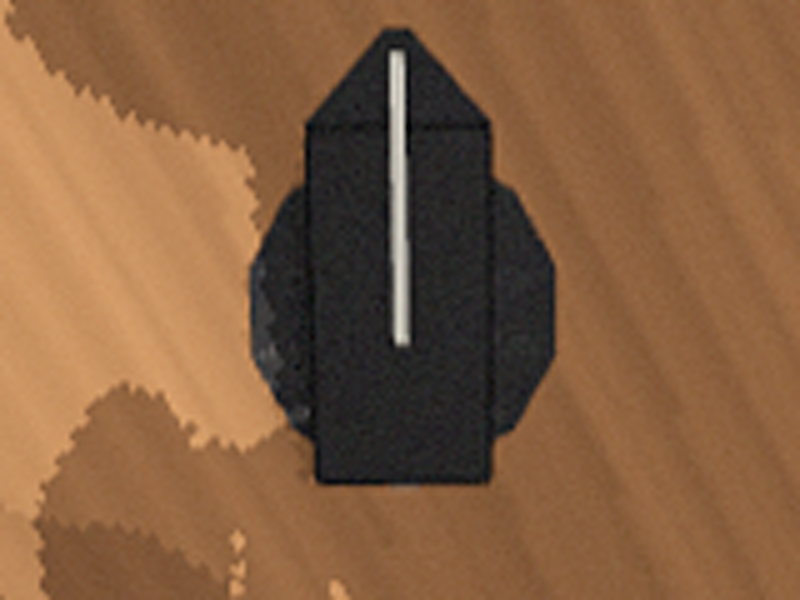

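The crop shows the knob with its nose up: back corners at (317,483) and (490,483), shoulders at (306,126) and (490,126), nose at (397,28).

```bash
python3 - <<'E'
from h import *
from scipy.optimize import least_squares
d=np.load("pics/w4.npz");w=(d["K"],d["P"])
px=np.array([(317,483),(490,483),(490,126),(306,126),(397,29)])/5+(194-.4,29-.4)
b=np.array([(-24,12),(-24,-12),(20,-12),(20,12),(31,0)])/1e3
def f(v):
    x,y,a,z=v;c,s=np.cos(a),np.sin(a)
    return np.r_[np.concatenate([proj(w,(x+c*p-s*q,y+s*p+c*q,z))-u for (p,q),u in zip(b,px)]),(z-.034)*300]
r=least_squares(f,[.5,-.33,1,.034]);x,y,a,z=r.x;print(r.x,np.degrees(a),r.fun.round(2))
o=bot.get_obs();Rt=R.from_euler("xyz",o["tcp_rot"],degrees=True)
print("knob in tool mm",Rt.inv().apply(np.array([x,y,.034])-o["ee_pos"])*1e3)
# refit shaft
d=np.load("pics/w3.npz");w=(d["K"],d["P"]);im=cv2.imread("pics/w3.png")
g=cv2.cvtColor(cv2.resize(im[9:129,205:365],None,fx=5,fy=5,interpolation=cv2.INTER_CUBIC),6)
m=np.zeros_like(g);m[225:345,375:480]=g[225:345,375:480]>125
l=cv2.connectedComponents(m)[1];cnt=max(cv2.findContours((l==l[285,420]).astype(np.uint8),0,1)[0],key=len)[:,0]
p=np.array([on(w,(205+(q[0]+.5)/5-.5,9+(q[1]+.5)/5-.5),.112)[:2] for q in cnt])*1e3
print(p.min(0),p.max(0))
for a0 in(10,33,50):
    h=lambda v:(lambda q:np.maximum(np.hypot(*q.T)-v[3],q@[np.cos(v[2]),np.sin(v[2])]-v[4]))(p-v[:2])
    r=least_squares(h,[599,74,np.radians(a0),5.5,2.7]);print(r.x,np.degrees(r.x[2]),r.cost/len(p))
E
```

```text
[ 0.50235772 -0.32851544  1.03935465  0.03115019] 59.55063470940517 [-0.56  0.34  0.36 -0.01  0.54 -0.3  -0.38  0.08  0.03 -0.04 -0.85]
knob in tool mm [91.33828452 -2.93419402 72.6216302 ]
[593.98244383  69.29608138] [604.03798704  79.6497545 ]
[5.99413221e+02 7.43653235e+01 5.66984710e-01 5.30614309e+00
 2.56686935e+00] 32.48583091158228 0.007667021469850673
[5.99413221e+02 7.43653235e+01 5.66984710e-01 5.30614308e+00
 2.56686938e+00] 32.48583090960616 0.007667021469850549
[5.99413221e+02 7.43653234e+01 5.66984710e-01 5.30614298e+00
 2.56686959e+00] 32.48583092659419 0.007667021469854172
```

Emit:
{"method": "send_rows", "body": {"targets": "50 -2 0 -0.6 0;91 -3 20 -0.6 0;91 -3 55 -0.6 0;91 -3 85 -0.6 0;91 -3 98 -0.6 0;91 -3 98 -0.6 0;91 -3 98 -0.6 255;91 -3 98 -0.6 255;91 -3 98 -0.6 255;91 -3 98 -0.6 255;91 -3 98 -0.6 255;91 -3 98 -0.6 255;91 -3 98 -0.6 255", "newtons": 60}}

```text
time: 9.35
ee_pos: [0.5011, -0.3293, 0.007]
tcp_rot: [179.9, 0.0, 59.5]
wrist_force: [-0.9, -0.6, 5.0]
opening: 0.0234
grasp_force: 60.0
```

Emit:
{"method": "send_rows", "body": {"targets": "0 0 -40 0 255;0 0 -90 0 255;0 0 -140 0 255;0 0 -176 0 255;50 -25 -176 5 255;100 -50 -176 10 255;150 -75 -176 15 255;200 -100 -176 20 255;250 -126 -176 25 255;300 -151 -176 27 255;315 -159 -176 27 255;315 -159 -176 27 255;315 -159 -176 27 255"}}

```text
time: 10.98
ee_pos: [0.5237, 0.0221, 0.1821]
tcp_rot: [180.0, 0.0, 32.5]
wrist_force: [0.7, -0.8, -0.7]
opening: 0.0231
grasp_force: 59.2
```

```bash
python3 - <<'E'
from h import *
from scipy.optimize import least_squares
K,P=cam("wrist"); im=camera("wrist"); cv2.imwrite("pics/w5.png",im); np.savez("pics/w5",K=K,P=P);w=(K,P)
o=bot.get_obs();print(o["ee_pos"],o["tcp_rot"],o["time"],o["opening"])
u,v=proj(w,[.5994,.0744,.112]);print(u,v);x0,y0=int(u)-80,int(v)-60
c=cv2.resize(im[y0:y0+120,x0:x0+160],None,fx=5,fy=5,interpolation=cv2.INTER_CUBIC);cv2.imwrite("pics/w5c.png",cv2.resize(im[:,:],None,fx=1.2,fy=1.2))
g=cv2.cvtColor(c,6);m=np.zeros_like(g);m[230:370,330:470]=g[230:370,330:470]>125
n,l,s,cc=cv2.connectedComponentsWithStats(m);i=1+np.argmax(s[1:,4]);print(s[1:],cc[1:])
cnt=max(cv2.findContours((l==i).astype(np.uint8),0,1)[0],key=len)[:,0]
p=np.array([on(w,(x0+(q[0]+.5)/5-.5,y0+(q[1]+.5)/5-.5),.112)[:2] for q in cnt])*1e3
h=lambda v:(lambda q:np.maximum(np.hypot(*q.T)-v[3],q@[np.cos(v[2]),np.sin(v[2])]-v[4]))(p-v[:2])
r=least_squares(h,[599.4,74.4,.567,5.3,2.6]);print(r.x,np.degrees(r.x[2]),r.cost/len(p))
Rt=R.from_euler("xyz",o["tcp_rot"],degrees=True)
print("tip in tool",Rt.inv().apply(np.array([*r.x[:2]/1e3,.112])-o["ee_pos"])*1e3)
E
```

```text
[0.52368503 0.02197952 0.18216314] [1.79995677e+02 2.16375214e-02 3.24193388e+01] 11.025 0.022764628816503395
272.0257422812095 85.62582681589977
[[ 330  230  140   74 3145]
 [ 360  281   87   71 5063]
 [ 330  339   14   31  201]
 [ 469  368    1    2    2]] [[389.73799682 245.65246423]
 [402.34505234 312.40904602]
 [333.75124378 358.93034826]
 [469.         368.5       ]]
[5.99362259e+02 7.43601285e+01 5.83396781e-01 5.40596351e+00
 2.88123415e+00] 33.426173326250066 0.006174309131826946
tip in tool [91.99105414 -3.65077239 70.12812823]
```

View pics/w5c.png

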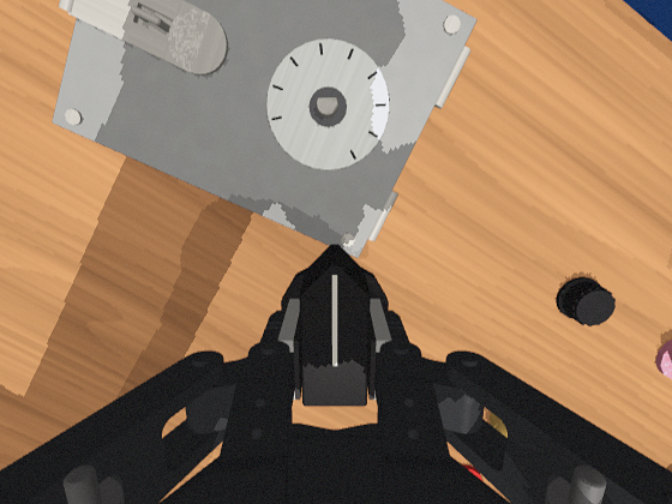

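The picture shows the hasp closed at (170,35) and the shaft with its flat up at (327,103), on the same side as the nose of the gripped knob at (335,250). The tip position agrees with the earlier view from a different angle.

Emit:
{"method": "send_rows", "body": {"targets": "46 -2 0 -0.6 255;92 -3.7 0 -0.6 255;92 -3.7 30 -0.6 255;92 -3.7 52 -0.6 255;92 -3.7 58 -0.6 255;92 -3.7 58 -0.6 255"}}

```text
time: 11.78
ee_pos: [0.5993, 0.0748, 0.1246]
tcp_rot: [180.0, 0.0, 33.0]
wrist_force: [0.1, -0.2, 0.3]
opening: 0.0228
grasp_force: 59.2
```

Emit:
{"method": "send_rows", "body": {"targets": "0 0 2 0 255;0 0 4 0 255;0 0 6 0 255;0 0 6 0 255"}}

```text
time: 12.28
ee_pos: [0.5993, 0.0757, 0.1182]
tcp_rot: [-180.0, 0.0, 33.1]
wrist_force: [0.0, 0.3, 0.5]
opening: 0.0231
grasp_force: 59.2
```

Emit:
{"method": "send_rows", "body": {"targets": "0 0 2 0 255;0 0 4 0 255;0 0 6 0 255;0 0 8 0 255;0 0 9 0 255;0 0 9 0 255"}}

```text
time: 13.02
ee_pos: [0.5985, 0.0748, 0.109]
tcp_rot: [180.0, 0.1, 33.1]
wrist_force: [-4.6, -4.6, 1.3]
opening: 0.0231
grasp_force: 59.7
```

It's in the bore, with some side force along -tool x. I'll ease back a little and carry on down.

Emit:
{"method": "send_rows", "body": {"targets": "-0.6 0 1 0 255;-0.6 0 3 0 255;-0.6 0 4 0 255;-0.6 0 5 0 255;-0.6 0 6 0 255;-0.6 0 6 0 255"}}

```text
time: 13.78
ee_pos: [0.5984, 0.0748, 0.1035]
tcp_rot: [180.0, 0.1, 33.1]
wrist_force: [-3.7, -4.4, 5.3]
opening: 0.0232
grasp_force: 60.1
```

Emit:
{"method": "send_rows", "body": {"targets": "-0.6 0 1 0 255;-0.6 0 2 0 255;-0.6 0 3 0 255;-0.6 0 3 0 255"}}

```text
time: 14.28
ee_pos: [0.5984, 0.0747, 0.1012]
tcp_rot: [180.0, -0.0, 33.1]
wrist_force: [-4.7, -3.0, 7.4]
opening: 0.0228
grasp_force: 60.5
```

Emit:
{"method": "send_rows", "body": {"targets": "0 0 1 0 255;0 0 2 0 255;0 0 3 0 255;0 0 3 0 255"}}

```text
time: 14.78
ee_pos: [0.5986, 0.0747, 0.1006]
tcp_rot: [179.9, -0.1, 33.1]
wrist_force: [-10.1, -4.4, 22.4]
opening: 0.0234
grasp_force: 62.8
```

It's firmly stopped at TCP z 0.1006 with 22 N, which matches the knob home and the shaft fully in. I'll let it settle, check, and hand it in.

Emit:
{"method": "send_rows", "body": {"targets": "-0.5 0 0 0 255;-0.5 0 0 0 255;-0.5 0 0 0 255;-0.5 0 0 0 255"}}

```text
time: 15.28
ee_pos: [0.5985, 0.0747, 0.1006]
tcp_rot: [179.9, -0.2, 33.1]
wrist_force: [-8.2, -2.8, 21.2]
opening: 0.023
grasp_force: 62.6
```

```bash
python3 - <<'E'
from h import *
im=camera("scene");im2=camera("wrist")
cv2.imwrite("pics/fin.png",np.hstack([cv2.resize(im[150:250,270:370],(400,400),interpolation=2),cv2.resize(im2[80:380,130:430],(400,400))]))
o=bot.get_obs();print(o["ee_pos"],o["wrist_force"],o["tcp_rot"])
E
```

```text
[0.59852782 0.07468162 0.10059418] [-7.7735313  -2.63145952 21.13087569] [179.89394213  -0.19043976  33.08284304]
```

View pics/fin.png

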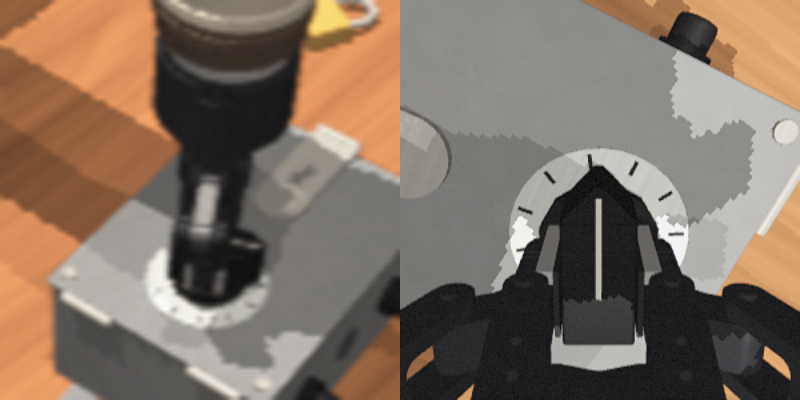

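The hasp lies closed at (310,170), and the knob sits low over the dial, gripped and level.

```bash
python3 -c "
from workcell import ticket
print(ticket.job_done())"
```

```text
the job is handed in; nothing more can be done
None
```

The job is handed in with no verdict shown: the hasp is closed over the staple, and the knob is on the D-shaft with flats matched, still gripped (about 62 N) and pressed to the firm stop at about 21 N; none of my moves came near the other things on the bench.

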